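# Change a test manifold over to its other port

## Task

Change the grey test manifold over from its orange port to its blue one: first press the orange cap fully home on its sloping port, firmly but without crushing its seal, and then pull the blue cap all the way out to its stop. Then lift the red lockout collar on the lever, swing the lever from the orange side fully across to the blue side with the collar held up, and let the collar drop into the notch there; do not force the lever through with the collar down, and leave the manifold's neighbours where they stand.

Things in the scene. Friction and masses are not known exactly. Their poses are not given: they have to be found in the camera images.
- manifold: grey console 165 x 256 x 65 mm, screwed down. Origin: centre of its underside on the worktop; x points to its back (away from the robot), y to its left (orange side), z up. Its front slopes up from low at the front edge to the level top, 20 degrees from level, so that both caps point up and towards the robot.
- orange_port (a point): orange (left) port on the slope, at (-37.5, 70, 51.7) mm in the manifold's frame; outward, the way its cap slides: (-0.342, 0, 0.94) there. Its brass nipple stands out by d = 0 to 8 mm, which differs each time on each port and is not measured (feel or see it). From this point outwards: brass collar 26 mm wide up to 5 mm + d, the cap from 6.5 to 30.5 mm + d when home, 22.5 to 46.5 mm + d when out.
- blue_port (a point): blue (right) port on the slope, at (-37.5, -70, 51.7) mm in the manifold's frame; outward, the way its cap slides: (-0.342, 0, 0.94) there. Its brass nipple stands out by d = 0 to 8 mm, which differs each time on each port and is not measured (feel or see it). From this point outwards: brass collar 26 mm wide up to 5 mm + d, the cap from 6.5 to 30.5 mm + d when home, 22.5 to 46.5 mm + d when out.
- orange_cap (a joint): slide of the orange cap (ribbed cylinder 30 mm wide, 24 mm tall, captive), m, outwards: 0 = home, 0.016 = out (starts so; shows a white band on the nipple). Stays where left. Pressing: up to 13 N to leave the detent, about 5 N between, up to 13 N again to click home in the last 6 mm, then a springy seal (8 N per mm): about 20 N is firmly home, 30 N or more crushes it (below -0.0035)
- blue_cap (a joint): slide of the blue cap (same size and feel as the orange one, captive), m, outwards: 0 = home (starts so), 0.016 = out at its stop. Stays where left. Pulling: up to 13 N to leave the detent, about 5 N between, up to 13 N again to click into the out position, then a firm stop just past 0.016. Pressing it 3.5 mm past home crushes its seal
- lever (a joint): swing of the changeover lever about an axis along the manifold's x through (34, 0, 62) mm in its frame, rad: 0 = leaning 0.36 rad to the orange side (+y; where it starts), 0.36 = upright, 0.72 = leaning 0.36 rad to the blue side (its end stop). With the collar down it only rocks about 0.12 rad. Stiff to about 0.1 N m; it stays where it is put.
- collar (a joint): lift of the red collar along the lever, m: 0 = down, 0.016 = top stop; spring 4 to 7 N. Cylinder 25 mm wide, from 54 to 84 mm from the pivot, above two gate discs of radius 50 mm (30 mm over both); a 16 mm ball knob ends 118 mm from the pivot. Down it blocks the lever; lifted 11 mm or more it passes the gate; let go at an end it drops into the notch
- collar_grip (a point): point on the lever's axis 70 mm from the pivot (near the middle of the collar when it is down); its z axis points up along the lever, its x axis along the manifold's x.
- bottle: white plastic bottle with red spout, 47 mm across, 134 mm tall, bystander; origin at the centre of its underside
- spool: blue spool of solder, 58 mm across, 36 mm tall, bystander; origin at the centre of its underside
- meter: grey multimeter lying on its back, 144 x 80 x 42 mm (long along its x), bystander; origin at the centre of its underside

How it is judged (in metres and radians):
On the way, in this order (a step that is already met when the one before it is completed fails the run):
1. the orange cap is pressed home, while the blue cap is still home and the lever still on the orange side (value of joint orange_cap below 0.0015 m and value of joint blue_cap below 0.004 m and value of joint lever below 0.15 rad), for 0.2 s.
2. the blue cap is pulled out, the lever still on the orange side (value of joint blue_cap above 0.0135 m and value of joint lever below 0.15 rad), for 0.2 s.
3. the lever is over on the blue side (value of joint lever above 0.62 rad), for 0.1 s.
At the end, for the whole second after the job is handed in: orange cap home (within 1.8 mm), blue cap out (at least 13.5 mm of its 16 mm), lever leaning to the blue side (at least 0.62 of 0.72 rad), collar down in its notch (within 3 mm), everything let go (value of joint orange_cap below 0.0018 m and value of joint blue_cap above 0.0135 m and value of joint lever above 0.62 rad and value of joint collar below 0.003 m); the robot touches nothing.
It fails at once if a cap's seal is crushed (a cap pressed more than 3.5 mm past home) (value of joint any of orange_cap, blue_cap below -0.0035 m).
It fails at once if the lever is forced through the gate with the collar down (lifted less than 5 mm) (value of joint lever between 0.24 and 0.48 rad and value of joint collar below 0.005 m).
It fails at once if a neighbour of the manifold is moved by more than 30 mm (distance of any of bottle, spool, meter from where it was at the start of the episode above 0.03 m).
It also fails if it takes over 51 s, if anything falls off the work surface, if the arm or the gripper's body presses on something with over 40 N, if the wrist force passes 120 N, or if a joint passes its speed limit or range.

## Robot

A 6-joint arm with a two-finger parallel gripper is mounted at the origin on a cart in front of the work surface, level with it; the furniture and walls round the work are solid. World frame = base frame: x ahead of the robot, y to its left, z up, the work surface at z = 0. Lengths are in m, angles in degrees, forces in N, time in s.
With the tool pointing down it reaches from about 0.3 to 0.75 m from the base axis. Payload 8.5 kg.
Tool frame: the origin (TCP) lies between the finger pads; the fingertips stand 8 mm ahead of it and the grasp point (between the pads) lies 11 mm behind it; y points along the fingers, z is the direction in which the jaws open and shut, and the axes are right-handed (so a half turn about y gives the same grasp; the last joint's range is limited). The gripper opens to 85 mm and grips with 20 to 120 N. Pads are 22 mm wide; open, the fingers measure 114 mm over their backs; the gripper's body (76 mm by 85 mm) begins 54 mm behind the grasp point. The pads swing forward as they close: fully open they stand 13 mm farther back than shut.
Start: joints at [-80.919, 21.807, 74.336, -0, 83.858, -12.336], TCP at [0.201, -0.512, 0.239] pointing down, gripper open.
Joint ranges: [-178.18, 178.18], [-50.72, 133.34], [12.68, 142.11], [-81.47, 261.47], [9.98, 163.14], [-165.26, 165.26]. Speed limits (degrees/s): [136.94, 136.94, 180, 180, 180, 180].

## Interface

Orientations are given as a 3x3 rotation matrix whose columns are the frame's x, y, z axes.
In Python, from rig import env, get_image gives the robot as it stands.
- The arm moves only by the tool move_arm, never from a script. Its argument "targets" is one flat list of numbers, 6 for each row, row after row: the shift along the tool's x, y, z in mm, then the turn, a rotation vector about the tool's x, y, z in rad. A call has exactly 5 rows; each row shifts and turns the commanded pose from where the row before left it, along the tool's axes as they then stand; what a row does not reach is not made up. A row lasts 1/8 s, in which the tool goes at most 62.5 mm and 10.7 degrees, less where a joint would pass 70% of its speed; a pose out of reach is approached as far as the arm can. A call is refused whole if a number of a shift passes 62.5 or a number of a turn 0.188, either way. A call with a gripper value outside its range is refused whole. "hand" is the opening, from -1 (shut) to 1 (fully open), so that 0 is half open, set as the call begins (left out, the last holds). The fingers move at their own pace and stop on an object; "squeeze" is the grip in N (left out, the last holds). Time passes only in rows, so rows that do not move let the fingers close, or fill a call up. It gives the time, the measured TCP pose, the force and the opening at its end, in the units of the state.
- env.observe(): the state, without advancing time (a new reading comes with each control period).
- get_image(name): name is "scene" or "top" or "wrist"; returns a dict with "pixels" (384x512x3 uint8, red, green, blue), "z_map" (384x512 float32, m along the optical axis (not along the pixel's ray), 0 where there is no reading), "intrinsics" (3x3 intrinsics, pixels), "R" (3x3) and "t" (3): a world point X has camera coordinates R X + t; the wrist camera has in their place "mount" (4x4, takes a point from camera to tool coordinates, whose origin is the TCP and whose axes are the tool frame's). Camera axes: x right, y down, z forward; pixel columns grow to the right and rows downward; lengths in m; the calibration is good to about 2 mm. The wrist camera is an equidistant fisheye: a pixel r from the principal point sees the ray r / f radians off the axis. A picture is of the moment at which its call begins: read the wrist's pose just before it.
- env.close_job(): hands the job in, once; it reports no verdict.
The state is a dict: "time_s": time; "q": joint angles; "qvel": joint speeds; "joint_efforts": joint torques, N m; "position": TCP position; "tool_rot": TCP orientation; "ft_force": force on the tool from outside, world axes, zero at the start; "wrist_torque": the same for the moment, N m; "grip_width": finger opening in m.
Only numpy, scipy, OpenCV 4.12 (cv2) and the standard library are available. Lean on these libraries where they do the work, as an engineer would, in place of code of your own. Each camera call takes 0.05 s, during which the arm holds its last target.

## Working session

There is one attempt and no reset: what is moved stays moved. The work goes in short steps, Python scripts to look and compute and a tool call to move; the robot and the scene stay as the last step left them, time stands still between calls to the robot, and variables do not carry over. Pictures are saved under pics/ and viewed, and the job is handed in when it is done.

Besides the shell and the picture viewer there is one more tool, called after "Emit:" by a JSON object that holds its "api" and its "payload", one argument or row to a line. move_arm: Moves the arm, as the interface text tells. Its arguments: {"type":"object","properties":{"targets":{"type":"array"},"hand":{"type":"number"},"squeeze":{"type":"number"}},"required":["targets"]}

```bash
ls; mkdir -p pics
python3 - <<'E'
from rig import env,get_image
import cv2,numpy as np
s=env.observe()
for k,v in s.items(): print(k,np.round(v,3).tolist())
for n in ["scene","top","wrist"]:
    im=get_image(n)
    cv2.imwrite(f"pics/{n}0.png",im["pixels"][:,:,::-1])
    np.savez(f"{n}0.npz",**im)
    print(n,im["intrinsics"].tolist(),{k:np.round(im[k],4).tolist() for k in im if k in("R","t","mount")})
E
```

```text
pics
time_s 0.0
q [-80.921, 21.84, 74.386, -0.001, 83.859, -12.337]
qvel [0.064, 0.064, -0.067, -0.04, 0.04, 0.061]
joint_efforts [-0.001, -44.846, -23.128, -0.0, 0.005, 0.0]
position [0.201, -0.512, 0.239]
tool_rot [[-0.931, -0.0, 0.365], [-0.365, 0.001, -0.931], [-0.0, -1.0, -0.001]]
ft_force [0.284, -1.216, -0.723]
wrist_torque [0.012, -0.017, 0.023]
grip_width 0.085
scene [[449.028567859289, 0.0, 255.53837576294515], [0.0, 449.028567859289, 194.92701532326208], [0.0, 0.0, 1.0]] {'R': [[-0.4225, -0.9064, -0.0044], [-0.5268, 0.2495, -0.8126], [0.7376, -0.341, -0.5828]], 't': [0.3394, 0.3655, 0.8746]}
top [[424.7572617421603, 0.0, 256.80142015299], [0.0, 424.7572617421603, 195.27775642443137], [0.0, 0.0, 1.0]] {'R': [[0.039, -0.9992, -0.0015], [-0.9766, -0.0378, -0.2118], [0.2116, 0.0098, -0.9773]], 't': [0.0744, 0.5724, 1.3209]}
wrist [[297.3186396354542, 0.0, 255.69338396623166], [0.0, 297.3186396354542, 192.49288071065254], [0.0, 0.0, 1.0]] {'mount': [[0.001, 0.9466, 0.3223, -0.0837], [-0.0002, -0.3223, 0.9466, -0.1349], [1.0, -0.001, -0.0001, 0.0005], [0.0, 0.0, 0.0, 1.0]]}
```

View pics/scene0.png

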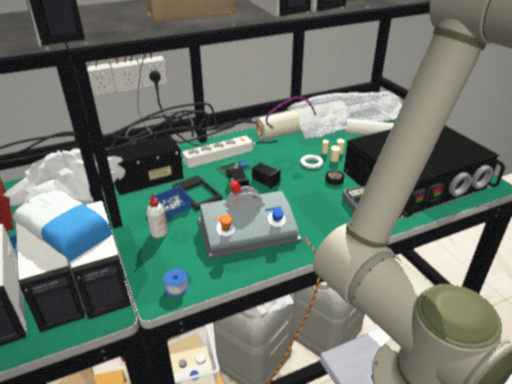

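View pics/top0.png

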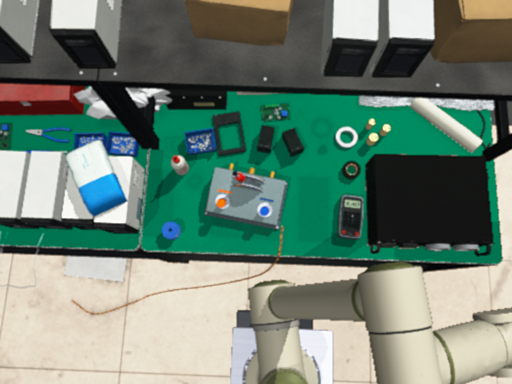

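View pics/wrist0.png

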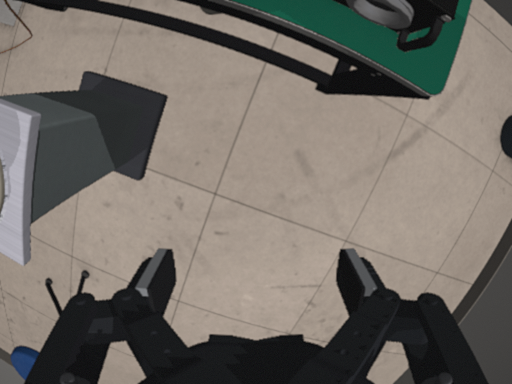

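```bash
cat > h.py <<'E'
import numpy as np,cv2
def cloud(im):
    K=im["intrinsics"];z=im["z_map"];h,w=z.shape
    u,v=np.meshgrid(np.arange(w),np.arange(h))
    c=np.stack([(u-K[0,2])/K[0,0]*z,(v-K[1,2])/K[1,1]*z,z],-1)
    X=(c-im["t"])@im["R"]
    X[z==0]=np.nan
    return X
E
python3 - <<'E'
from h import *
for n in ["top","scene"]:
    im=dict(np.load(n+"0.npz"));X=cloud(im);p=im["pixels"].astype(int)
    c=(195,247) if n=="top" else (220,248)
    s=np.s_[c[0]-45:c[0]+55,c[1]-60:c[1]+60]
    x=X[s].reshape(-1,3);q=p[s].reshape(-1,3)
    hsv=cv2.cvtColor(im["pixels"],cv2.COLOR_RGB2HSV)[s].reshape(-1,3)
    for nm,m in [("orange",(hsv[:,0]>5)&(hsv[:,0]<16)&(hsv[:,1]>170)&(hsv[:,2]>120)),("blue",(hsv[:,0]>100)&(hsv[:,0]<125)&(hsv[:,1]>150)),("red",((hsv[:,0]<4)|(hsv[:,0]>174))&(hsv[:,1]>150)),("green",(hsv[:,0]>70)&(hsv[:,0]<90)&(hsv[:,1]>150))]:
        print(n,nm,m.sum(),np.nanmedian(x[m],0).round(4),np.nanmin(x[m],0).round(3),np.nanmax(x[m],0).round(3))
    g=(hsv[:,1]<60)&(x[:,2]>0.03)&(x[:,2]<0.075)
    print("grey",g.sum(),np.nanmin(x[g],0),np.nanmax(x[g],0))
    f=(x[:,2]>.06)&(x[:,2]<.07)&g; print("level",np.nanmedian(x[f],0),f.sum())
    im2=im["pixels"][s][:,:,::-1]
    cv2.imwrite(f"pics/{n}_crop0.png",cv2.resize(im2,None,fx=6,fy=6,interpolation=cv2.INTER_CUBIC)[:600,:720])
E
```

```text
top orange 66 [0.5359 0.2084 0.0936] [0.522 0.184 0.06 ] [0.583 0.221 0.101]
top blue 134 [0.7186 0.265  0.0245] [ 0.505  0.05  -0.004] [0.737 0.343 0.091]
top red 50 [0.6071 0.1486 0.1371] [0.598 0.136 0.099] [0.622 0.163 0.144]
top green 7744 [ 0.5425  0.1282 -0.0007] [ 0.392 -0.073 -0.012] [0.751 0.346 0.031]
grey 2702 [ 0.48026858 -0.02248919  0.0301629 ] [0.73357052 0.26241438 0.07478145]
level [0.59379618 0.1198649  0.06450832] 1324
scene orange 90 [0.5249 0.213  0.0949] [0.516 0.201 0.072] [0.536 0.223 0.103]
scene blue 116 [0.5111 0.0772 0.0834] [ 0.499 -0.029  0.005] [0.749 0.253 0.093]
scene red 97 [0.6004 0.1528 0.1343] [0.594 0.083 0.03 ] [0.742 0.166 0.148]
scene green 5363 [0.5158 0.1394 0.0026] [ 0.383 -0.156 -0.003] [0.91  0.337 0.165]
grey 3354 [ 0.47869584 -0.04604507  0.03000458] [0.77889629 0.26154389 0.07463962]
level [0.5814319  0.14132205 0.06732417] 1240
```

```bash
sleep 0.1; ls pics
```

```text
scene0.png
scene_crop0.png
top0.png
top_crop0.png
wrist0.png
```

View pics/top_crop0.png

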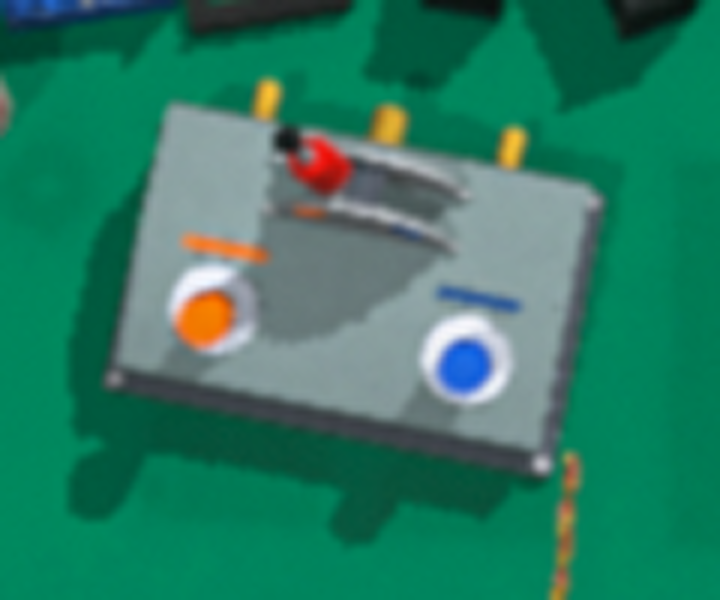

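View pics/scene_crop0.png

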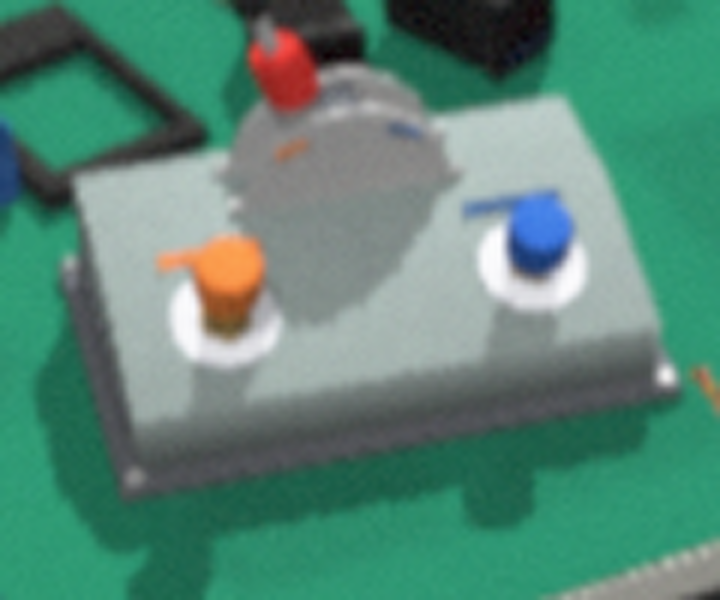

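```bash
cat >> h.py <<'E'
def Rz(a): c,s=np.cos(a),np.sin(a); return np.array([[c,-s,0],[s,c,0],[0,0,1.]])
def proj(im,P):
    c=P@np.asarray(im["R"]).T+im["t"]; K=im["intrinsics"]
    return np.stack([K[0,0]*c[...,0]/c[...,2]+K[0,2],K[1,1]*c[...,1]/c[...,2]+K[1,2]],-1)
E
cat > fit.py <<'E'
from h import *
from scipy.optimize import least_squares
obs={}
for n,c in [("top",(195,247)),("scene",(220,248))]:
    im=dict(np.load(n+"0.npz"))
    s=np.s_[c[0]-45:c[0]+55,c[1]-60:c[1]+60]
    hsv=cv2.cvtColor(im["pixels"],cv2.COLOR_RGB2HSV)[s].astype(int)
    m=((hsv[...,1]<25)&(hsv[...,2]>205)).astype(np.uint8)
    nl,lab,st,cen=cv2.connectedComponentsWithStats(m)
    for i in range(1,nl):
        if st[i,4]>15: print(n,st[i],cen[i])
    b=cv2.resize(im["pixels"][s][:,:,::-1],None,fx=6,fy=6,interpolation=cv2.INTER_NEAREST)
    # depth plane of slope & level
    X=cloud(im)[s]; g=(hsv[...,1]<60)&(X[...,2]>.03)&(X[...,2]<.075)
    k=cv2.erode(g.astype(np.uint8),np.ones((3,3)))>0
    x=X[k]; 
    print(n,len(x)); np.save(n+"_pts.npy",x)
E
python3 fit.py
python3 - <<'E'
import numpy as np
from scipy.optimize import least_squares
# slope surface: point (-37.5,.,51.7) normal (-.342,0,.94); level z=.065
x=np.concatenate([np.load(n+"_pts.npy") for n in("top","scene")])
lab=np.concatenate([np.full(len(np.load(n+"_pts.npy")),i) for i,n in enumerate(("top","scene"))])
def model(p,x,lab):
    yaw,X0,zt,zs=p
    c,s=np.cos(yaw),np.sin(yaw)
    xm=c*x[:,0]+s*x[:,1]-X0
    z=x[:,2]-np.where(lab==0,zt,zs)
    return z-np.minimum(.065,.0517+(xm+.0375)*.342/.94)
for sel in (lab>=0,lab==0,lab==1):
    r=least_squares(lambda p:model(p,x[sel],lab[sel]),[-.15,.55,0,0],loss="soft_l1",f_scale=.002)
    print(np.degrees(r.x[0]),r.x, np.median(abs(r.fun)))
E
```

```text
top [28 45 11  7 30] [32.76666667 46.73333333]
top [70 52 15 15 63] [77.84126984 57.55555556]
top 2075
scene [ 79  37  19  14 120] [87.70833333 45.16666667]
scene [28 47 19 14 99] [34.86868687 54.92929293]
scene 2693
-9.149042556194269 [-1.59680916e-01  5.44006119e-01 -3.00539535e-04  3.03166835e-03] 0.0016278242119606955
-9.02473348512325 [-1.57511313e-01  5.45149154e-01 -1.60078315e-04  0.00000000e+00] 0.0020459200031737457
-9.22056788185655 [-0.16092927  0.54330772 -0.00413957  0.00293265] 0.0013764445154000188
```

Run:
```python
from h import *
ims={n:dict(np.load(n+"0.npz")) for n in("top","scene")}
def ray(im,uv,z):
    K=im["intrinsics"];R=im["R"];t=im["t"]
    d=R.T@np.array([(uv[0]-K[0,2])/K[0,0],(uv[1]-K[1,2])/K[1,1],1]);o=-R.T@t
    return o+d*(z-o[2])/d[2]
R=Rz(np.radians(-9.15))
for n,b,o in [("top",(264.,209.),None),("scene",(276,218.5),(188+37,175+53.5))]:
    p=ray(ims[n],b,.0517); print(n,p,(R.T@p)-[-.0375,-.07,0])
    if o: p=ray(ims[n],o,.0517); print(n,p,(R.T@p)-[-.0375,.07,0])
```

```text
top [0.52638154 0.0714881  0.0517    ] [0.54581553 0.22428347 0.0517    ]
scene [0.52591703 0.06834195 0.0517    ] [0.54585724 0.22110349 0.0517    ]
scene [0.54570375 0.20814321 0.0517    ] [0.54316103 0.22227232 0.0517    ]
```

```bash
cat >> h.py <<'E'
from scipy.spatial.transform import Rotation as Ro, Slerp
YAW=np.radians(-9.15); M=Rz(YAW); O=M@np.array([.545,.2225,0.]); 
def w(p): return O+M@(np.asarray(p,float)/1000)
OUT=np.array([-.34202,0,.93969])
def toolR(yt,zt):  # in manifold coords: pointing, jaw
    yt=yt/np.linalg.norm(yt); zt=zt/np.linalg.norm(zt)
    return M@np.stack([np.cross(yt,zt),yt,zt],1)
def plan(R0,p0,R1,p1,n):
    sl=Slerp([0,1],Ro.from_matrix([R0,R1])); rows=[]
    Rp,pp=R0,np.array(p0,float)
    for i in range(1,n+1):
        R=sl(i/n).as_matrix(); p=np.array(p0)+(np.array(p1)-p0)*i/n
        d=Rp.T@(p-pp)*1000; r=Ro.from_matrix(Rp.T@R).as_rotvec()
        d=np.round(d,1); r=np.round(r,3)
        rows.append(list(d)+list(r))
        pp=pp+Rp@d/1000; Rp=Rp@Ro.from_rotvec(r).as_matrix()
    for i,r in enumerate(rows): print(i,", ".join(f"{v:g}" for v in r))
    print("end",pp.round(4)); return Rp,pp
E
python3 - <<'E'
from h import *
from rig import env
s=env.observe();p=np.array(s["position"]);R=np.array(s["tool_rot"])
print(O)
for c in("top","scene"):
    X=cloud(dict(np.load(c+"0.npz"))); m=(X[...,2]>.3)&(X[...,2]<.9)&(abs(X[...,1]-.15)<.3); print(c,m.sum(),np.nanpercentile(X[m],[0,1,5,50],axis=0).round(2).tolist())
Rt=toolR(-OUT,np.array([0,-1.,0])); pt=w([-37.5,70,51.7])+M@OUT*.11
print(pt,Rt.round(3))
mid=np.array([.38,-.15,.28])
R1,p1=plan(R,p,R,mid,8)
plan(R1,p1,Rt,pt,9)
E
```

```text
[0.57344698 0.13300305 0.        ]
top 32063 [[0.12, -0.15, 0.3], [0.15, -0.15, 0.34], [0.22, -0.13, 0.47], [0.79, 0.07, 0.51]]
scene 24556 [[0.16, -0.15, 0.3], [0.17, -0.14, 0.3], [0.2, -0.12, 0.31], [0.73, -0.02, 0.51]]
[0.51041206 0.21405824 0.1550659 ] [[-0.928  0.338 -0.159]
 [ 0.149 -0.054 -0.987]
 [-0.342 -0.94   0.   ]]
0 -37.4, -5.1, -33.9, 0, 0, -0
1 -37.3, -5.1, -34, 0, 0, -0
2 -37.4, -5.1, -33.9, 0, 0, -0
3 -37.4, -5.1, -33.9, 0, 0, -0
4 -37.3, -5.1, -33.9, 0, 0, -0
5 -37.4, -5.1, -34, 0, 0, -0
6 -37.4, -5.1, -33.9, 0, 0, -0
7 -37.3, -5.1, -33.9, 0, 0, -0
end [ 0.38 -0.15  0.28]
0 -28.3, 13.9, -32.4, 0.01, 0.059, 0.038
1 -25.7, 14.6, -34, 0.011, 0.058, 0.038
2 -23.2, 15.2, -35.7, 0.01, 0.059, 0.038
3 -20.4, 15.6, -37.1, 0.011, 0.059, 0.038
4 -17.6, 16, -38.5, 0.01, 0.058, 0.037
5 -14.8, 16.1, -39.5, 0.011, 0.059, 0.038
6 -11.8, 16.2, -40.4, 0.01, 0.058, 0.038
7 -8.7, 16.2, -41.3, 0.011, 0.059, 0.038
8 -5.8, 16, -41.8, 0.01, 0.059, 0.038
end [0.5104 0.214  0.1551]
```

Emit:
{"api": "move_arm", "payload": {
  "targets": [-37,-5,-34,0,0,0,-37,-5,-34,0,0,0,-37,-5,-34,0,0,0,-37,-5,-34,0,0,0,-37,-5,-34,0,0,0],
  "hand": -1,
  "squeeze": 40
}}

```text
time_s: 0.78
position: [0.3114, -0.2846, 0.2644]
tool_rot: [[-0.931, 0.0, 0.365], [-0.365, 0.0, -0.931], [-0.0, -1.0, -0.0]]
ft_force: [0.2, -0.1, 0.7]
grip_width: 0.0002
```

Emit:
{"api": "move_arm", "payload": {
  "targets": [-37,-5,-34,0,0,0,-37,-5,-34,0,0,0,-37,-5,-34,0,0,0,-28,14,-32,0.01,0.059,0.038,-26,14,-34,0.011,0.058,0.038]
}}

```text
time_s: 1.4
position: [0.4065, -0.0688, 0.2516]
tool_rot: [[-0.965, 0.08, 0.252], [-0.252, 0.004, -0.968], [-0.078, -0.997, 0.017]]
ft_force: [0.9, -0.8, 0.3]
grip_width: -0.0
```

Emit:
{"api": "move_arm", "payload": {
  "targets": [-23,15,-36,0.01,0.059,0.038,-20,15,-37,0.011,0.059,0.038,-18,16,-38,0.01,0.058,0.037,-15,16,-39,0.011,0.059,0.038,-12,16,-40,0.01,0.058,0.038]
}}

```text
time_s: 2.02
position: [0.4791, 0.1321, 0.1832]
tool_rot: [[-0.962, 0.269, -0.043], [0.037, -0.027, -0.999], [-0.27, -0.963, 0.016]]
ft_force: [0.5, -0.1, 1.0]
grip_width: 0.0002
```

Run:
```python
from h import *
from rig import env
s=env.observe();p=np.array(s["position"]);R=np.array(s["tool_rot"])
Rt=toolR(-OUT,np.array([0,-1.,0])); pt=w([-37.5,70,51.7])+M@OUT*.11
plan(R,p,Rt,pt,4)
```

```text
0 -4.9, 8.3, -20.9, 0.005, 0.029, 0.019
1 -4.1, 8.3, -21.1, 0.005, 0.029, 0.018
2 -3.3, 8.3, -21.2, 0.005, 0.029, 0.019
3 -2.6, 8.2, -21.4, 0.005, 0.029, 0.018
end [0.5104 0.2141 0.155 ]
```

Emit:
{"api": "move_arm", "payload": {
  "targets": [-5,8,-21,0.005,0.029,0.019,-4,8,-21,0.005,0.029,0.018,-3,8,-21,0.005,0.029,0.019,-3,8,-21,0.005,0.029,0.018,0,0,0,0,0,0]
}}

```text
time_s: 2.65
position: [0.5093, 0.213, 0.1557]
tool_rot: [[-0.929, 0.335, -0.155], [0.146, -0.054, -0.988], [-0.339, -0.941, 0.001]]
ft_force: [0.3, -1.0, 0.3]
grip_width: 0.0001
```

```bash
cat >> h.py <<'E'
def wpose(s): return np.array(s["tool_rot"]),np.array(s["position"])
def fproj(im,R,p,P):
    T=np.array(im["mount"]); pt=(np.atleast_2d(P)-p)@R   # tool coords
    c=(pt-T[:3,3])@T[:3,:3]; K=im["intrinsics"]
    rho=np.hypot(c[:,0],c[:,1]); th=np.arctan2(rho,c[:,2]); k=th/np.maximum(rho,1e-9)*K[0,0]
    return np.stack([c[:,0]*k+K[0,2],c[:,1]*k+K[1,2]],-1)
def fcloud(im,R,p):
    T=np.array(im["mount"]);K=im["intrinsics"];z=im["z_map"];h,wd=z.shape
    u,v=np.meshgrid(np.arange(wd)-K[0,2],np.arange(h)-K[1,2]); r=np.hypot(u,v)+1e-9; th=r/K[0,0]
    c=np.stack([np.tan(th)*u/r*z,np.tan(th)*v/r*z,z],-1)
    c[(z==0)|(th>1.4)]=np.nan
    t=c@T[:3,:3].T+T[:3,3]
    return t@R.T+p
E
python3 - <<'E'
from h import *
from rig import env,get_image
s=env.observe();R,p=wpose(s); print(p,np.round(s["ft_force"],2))
print("tool in manifold",(M.T@(p-O))*1000,(M.T@R).round(3).tolist())
im=get_image("wrist"); np.savez("wrist1.npz",Rt=R,pt=p,**im)
b=cv2.cvtColor(im["pixels"],cv2.COLOR_RGB2BGR)
for y in(70,-70):
  for k in(0,30.5,46.5):
    q=fproj(im,R,p,w(np.array([-37.5,y,51.7])+OUT*k))[0]; cv2.circle(b,tuple(int(round(v)) for v in q),2,(0,255,255),1)
c=np.array([[-82.5,128,0],[82.5,128,65],[82.5,-128,65],[-82.5,-128,0]])
for q in fproj(im,R,p,np.array([w(k) for k in c])): cv2.circle(b,tuple(int(round(v)) for v in q),3,(255,0,255),1)
q=fproj(im,R,p,w([34,70*np.sin(.36),62+70*np.cos(.36)]))[0]; cv2.circle(b,tuple(int(round(v)) for v in q),3,(255,255,0),1)
cv2.imwrite("pics/w1.png",cv2.resize(b,(800,600)))
E
```

```text
[0.50934149 0.21297718 0.1556625 ] [ 0.26 -0.96  0.35]
tool in manifold [-76.00723938  68.76246103 155.66250262] [[-0.941, 0.339, 0.004], [-0.004, 0.0, -1.0], [-0.339, -0.941, 0.001]]
```

View pics/w1.png

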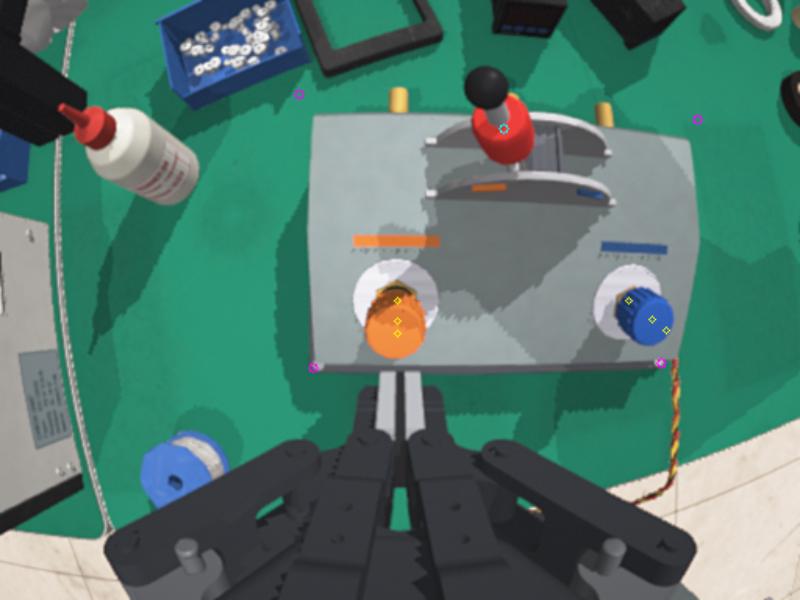

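Run:
```python
from h import *
im=dict(np.load("wrist1.npz")); R,p=im["Rt"],im["pt"]
X=fcloud(im,R,p); L=(X-O)@M*1000
hsv=cv2.cvtColor(im["pixels"],cv2.COLOR_RGB2HSV).astype(int)
g=(hsv[...,1]<40)&(L[...,0]>-70)&(L[...,0]<-20)&(abs(L[...,1])<100)
sl=(L-np.array([-37.5,0,51.7]))@OUT
print("slope offset",np.nanmedian(sl[g&(abs(sl)<6)]), "level",np.nanmedian(L[...,2][(L[...,0]>10)&(L[...,0]<60)&(abs(L[...,1])>70)&(abs(L[...,1])<110)&(L[...,2]>50)]))
T=np.array([.93969,0,.34202])
for nm,y,m in [("orange",70,(hsv[...,0]>4)&(hsv[...,0]<18)&(hsv[...,1]>150)),("blue",-70,(hsv[...,0]>100)&(hsv[...,0]<125)&(hsv[...,1]>130))]:
    q=L-np.array([-37.5,y,51.7]); o=q@OUT; t=q@T
    m=m&(np.hypot(t,q[...,1])<30)&(o>8)
    top=np.nanpercentile(o[m],[50,80,90,95,99]); print(nm,m.sum(),top.round(1))
    hi=m&(o>top[2]-3); print(" centre t,y",np.nanmean(t[hi]),np.nanmean(q[...,1][hi]),[np.nanpercentile(a[hi],[1,99]).round(1).tolist() for a in(t,q[...,1])])
# white disc
for y in(70,-70):
    q=L-np.array([-37.5,y,51.7]); t=q@T
    m=(hsv[...,1]<20)&(hsv[...,2]>200)&(np.hypot(t,q[...,1])<35)&(abs(q@OUT)<5)
    print(y,m.sum(),[np.nanpercentile(a[m],[1,99]).round(1).tolist() for a in(t,q[...,1])])
```

```text
slope offset 0.5329533615063755 level 65.57815093978269
orange 1302 [46.7 47.3 47.6 47.8 48.2]
 centre t,y 1.0984864633212368 1.115354737430623 [[-12.0, 13.4], [-11.7, 13.6]]
blue 967 [35.  35.9 36.2 36.4 37. ]
 centre t,y 0.2143129472069584 2.475747552215537 [[-12.6, 12.7], [-11.0, 14.7]]
70 677 [[-13.6, 23.4], [-20.9, 24.4]]
-70 586 [[-10.7, 22.5], [-19.1, 22.9]]
```

```bash
sed -i 's/^YAW=.*/YAW=np.radians(-9.15); M=Rz(YAW); O=M@np.array([.5456,.2242,0.0005])/' h.py
python3 - <<'E'
from h import *
from rig import env
R,p=wpose(env.observe())
Rt=toolR(-OUT,np.array([0,-1.,0])); pt=w(np.array([-37.5,70,51.7])+OUT*62)
plan(R,p,Rt,pt,4)
E
```

```text
0 -0.3, 12.2, -0.9, 0, 0.001, 0.001
1 -0.3, 12.3, -0.9, 0, 0.001, 0
2 -0.4, 12.2, -0.9, 0, 0.001, 0.001
3 -0.3, 12.3, -0.9, 0, 0.001, 0.001
end [0.5275 0.213  0.1104]
```

Emit:
{"api": "move_arm", "payload": {
  "targets": [-0.3,12.2,-0.9,0,0.001,0.001,-0.3,12.2,-0.9,0,0.001,0,-0.4,12.2,-0.9,0,0.001,0.001,-0.3,12,-0.9,0,0.001,0.001,0,0,0,0,0,0]
}}

```text
time_s: 3.32
position: [0.5277, 0.2126, 0.1101]
tool_rot: [[-0.928, 0.337, -0.161], [0.151, -0.055, -0.987], [-0.342, -0.94, -0.0]]
ft_force: [0.3, 0.2, 0.1]
grip_width: 0.0002
```

```bash
cat > rel.py <<'E'
from h import *
from rig import env,get_image
import sys
y=float(sys.argv[1]) if len(sys.argv)>1 else 70
T=np.array([.93969,0,.34202])
s=env.observe();R,p=wpose(s)
q=(M.T@(p-O))*1000-np.array([-37.5,y,51.7]); f=M.T@np.array(s["ft_force"])
print("t",s["time_s"],"TCP out %.2f T %.2f y %.2f"%(q@OUT,q@T,q[1]),"F out %.1f T %.1f y %.1f"%(f@OUT,f@T,f[1]),"grip",s["grip_width"])
E
python3 rel.py
```

```text
t 3.325 TCP out 61.53 T 0.14 y -0.35 F out -0.0 T 0.3 y 0.2 grip 0.00020356815623152435
```

Emit:
{"api": "move_arm", "payload": {
  "targets": [0,1.5,0,0,0,0,0,1.5,0,0,0,0,0,1.5,0,0,0,0,0,1.5,0,0,0,0,0,1.5,0,0,0,0]
}}

```text
time_s: 3.95
position: [0.5304, 0.2125, 0.1042]
tool_rot: [[-0.927, 0.339, -0.161], [0.151, -0.054, -0.987], [-0.343, -0.939, -0.001]]
ft_force: [-0.2, 0.2, 0.0]
grip_width: -0.0
```

```bash
python3 rel.py
```

```text
t 3.95 TCP out 55.08 T 0.62 y -0.11 F out 0.1 T -0.2 y 0.2 grip -3.924574851067399e-05
```

Emit:
{"api": "move_arm", "payload": {
  "targets": [0,0,0,0,0,0,0,1,0,0,0,0,0,1,0,0,0,0,0,1,0,0,0,0,0,0,0,0,0,0]
}}

```text
time_s: 4.58
position: [0.5314, 0.2123, 0.1017]
tool_rot: [[-0.927, 0.339, -0.161], [0.151, -0.054, -0.987], [-0.344, -0.939, -0.001]]
ft_force: [-2.7, 0.0, 4.0]
grip_width: 0.0001
```

```bash
python3 rel.py
```

```text
t 4.575 TCP out 52.41 T 0.71 y -0.08 F out 4.7 T -1.1 y -0.4 grip 0.00013606708998927395
```

Emit:
{"api": "move_arm", "payload": {
  "targets": [0,1,0,0,0,0,0,1,0,0,0,0,0,1,0,0,0,0,0,0,0,0,0,0,0,0,0,0,0,0]
}}

```text
time_s: 5.2
position: [0.5324, 0.2121, 0.0985]
tool_rot: [[-0.927, 0.339, -0.161], [0.151, -0.054, -0.987], [-0.343, -0.939, -0.001]]
ft_force: [-1.3, 0.5, 1.4]
grip_width: 0.0002
```

```bash
python3 rel.py
```

```text
t 5.2 TCP out 49.00 T 0.64 y -0.11 F out 1.8 T -0.8 y 0.3 grip 0.0002486823034775672
```

Emit:
{"api": "move_arm", "payload": {
  "targets": [0,1.5,0,0,0,0,0,1.5,0,0,0,0,0,1.5,0,0,0,0,0,1.5,0,0,0,0,0,0,0,0,0,0]
}}

```text
time_s: 5.82
position: [0.5345, 0.2118, 0.0929]
tool_rot: [[-0.927, 0.339, -0.161], [0.151, -0.054, -0.987], [-0.343, -0.939, -0.001]]
ft_force: [-0.5, -0.0, 3.8]
grip_width: 0.0001
```

```bash
python3 rel.py
```

```text
t 5.825 TCP out 43.02 T 0.69 y -0.11 F out 3.7 T 0.9 y -0.1 grip 7.097809255376132e-05
```

Emit:
{"api": "move_arm", "payload": {
  "targets": [0,1,0,0,0,0,0,1,0,0,0,0,0,1,0,0,0,0,0,0,0,0,0,0,0,0,0,0,0,0]
}}

```text
time_s: 6.45
position: [0.5355, 0.2116, 0.0899]
tool_rot: [[-0.927, 0.339, -0.161], [0.151, -0.054, -0.987], [-0.343, -0.939, -0.001]]
ft_force: [0.5, 0.1, -0.3]
grip_width: -0.0002
```

```bash
python3 rel.py
```

```text
t 6.45 TCP out 39.91 T 0.59 y -0.15 F out -0.5 T 0.3 y 0.1 grip -0.00016458221009562647
```

Emit:
{"api": "move_arm", "payload": {
  "targets": [0,1,0,0,0,0,0,0,0,0,0,0,0,1,0,0,0,0,0,0,0,0,0,0,0,0,0,0,0,0]
}}

```text
time_s: 7.08
position: [0.5361, 0.2115, 0.0883]
tool_rot: [[-0.927, 0.339, -0.161], [0.151, -0.054, -0.987], [-0.343, -0.939, -0.001]]
ft_force: [-1.7, -0.6, 4.9]
grip_width: 0.0
```

```bash
python3 rel.py
```

```text
t 7.075 TCP out 38.15 T 0.60 y -0.13 F out 5.2 T 0.2 y -0.9 grip 1.2136802381408296e-06
```

Emit:
{"api": "move_arm", "payload": {
  "targets": [0,1,0,0,0,0,0,0,0,0,0,0,0,0,0,0,0,0,0,0,0,0,0,0,0,0,0,0,0,0]
}}

```text
time_s: 7.7
position: [0.5363, 0.2115, 0.0875]
tool_rot: [[-0.927, 0.339, -0.161], [0.151, -0.054, -0.987], [-0.343, -0.939, -0.001]]
ft_force: [-3.9, -0.5, 6.7]
grip_width: 0.0001
```

```bash
python3 rel.py
python3 - <<'E'
from h import *
from rig import get_image
for n in["scene","wrist"]:
    im=get_image(n)["pixels"][:,:,::-1]
    if n=="scene": im=cv2.resize(im[165:285,170:320],None,fx=5,fy=5,interpolation=cv2.INTER_CUBIC)
    cv2.imwrite(f"pics/{n}2.png",im)
E
```

```text
t 7.7 TCP out 37.36 T 0.61 y -0.10 F out 7.6 T -1.2 y -1.1 grip 6.333540455146156e-05
```

View pics/wrist2.png

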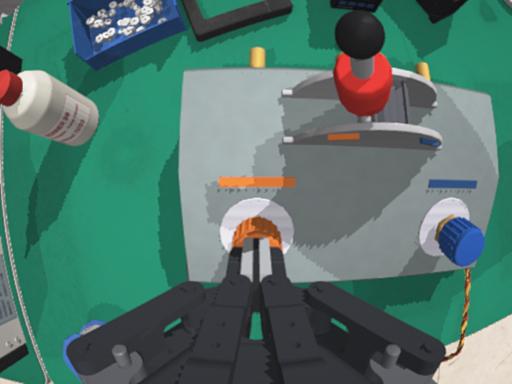

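View pics/scene2.png

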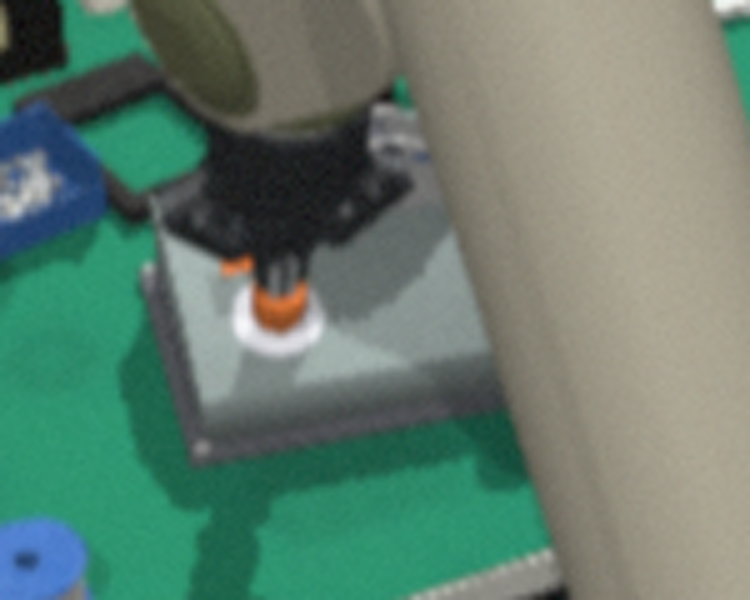

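Emit:
{"api": "move_arm", "payload": {
  "targets": [0,1,0,0,0,0,0,0,0,0,0,0,0,0,0,0,0,0,0,0,0,0,0,0,0,0,0,0,0,0]
}}

```text
time_s: 8.43
position: [0.5366, 0.2115, 0.0869]
tool_rot: [[-0.927, 0.339, -0.161], [0.151, -0.054, -0.987], [-0.344, -0.939, -0.001]]
ft_force: [-5.6, -0.8, 10.5]
grip_width: 0.0
```

```bash
python3 rel.py
```

```text
t 8.425 TCP out 36.68 T 0.65 y -0.08 F out 11.7 T -1.5 y -1.7 grip 4.504866046907923e-05
```

Emit:
{"api": "move_arm", "payload": {
  "targets": [0,1,0,0,0,0,0,0,0,0,0,0,0,0,0,0,0,0,0,0,0,0,0,0,0,0,0,0,0,0]
}}

```text
time_s: 9.05
position: [0.5368, 0.2115, 0.0865]
tool_rot: [[-0.927, 0.34, -0.161], [0.151, -0.054, -0.987], [-0.344, -0.939, -0.001]]
ft_force: [-9.5, -0.8, 15.2]
grip_width: 0.0001
```

```bash
python3 rel.py
```

```text
t 9.05 TCP out 36.23 T 0.69 y -0.07 F out 17.5 T -3.5 y -2.3 grip 0.00010398042612779415
```

Run:
```python
from h import *
from rig import env
R,p=wpose(env.observe())
Rt=toolR(-OUT,np.array([0,-1.,0]))
a=w(np.array([-37.5,70,51.7])+OUT*75); b=w(np.array([-37.5,-70,51.7])+OUT*75)
R1,p1=plan(R,p,Rt,a,2); R1,p1=plan(R1,p1,Rt,b,4)
```

```text
0 0.3, -19.4, -0, 0, -0.001, -0.001
1 0.3, -19.4, -0.1, 0, -0.001, -0.001
end [0.5231 0.2137 0.1227]
0 0, -0, 35, 0, 0, -0
1 0, -0, 35, 0, 0, -0
2 0, -0, 35, 0, 0, -0
3 0.1, -0, 35, 0, 0, -0
end [0.5008 0.0755 0.1226]
```

Emit:
{"api": "move_arm", "payload": {
  "targets": [0.3,-21,0,0,-0.001,-0.001,0.3,-20,0,0,-0.001,-0.001,0,0,35,0,0,0,0,0,35,0,0,0,0,0,35,0,0,0]
}}

```text
time_s: 9.68
position: [0.5058, 0.1091, 0.1235]
tool_rot: [[-0.928, 0.337, -0.159], [0.149, -0.054, -0.987], [-0.341, -0.94, -0.0]]
ft_force: [0.8, -0.2, -0.6]
grip_width: -0.0001
```

Emit:
{"api": "move_arm", "payload": {
  "targets": [0,0,35,0,0,0,0,0,0,0,0,0,0,0,0,0,0,0,0,0,0,0,0,0,0,0,0,0,0,0],
  "hand": 1
}}

```text
time_s: 10.3
position: [0.5005, 0.0761, 0.1236]
tool_rot: [[-0.928, 0.337, -0.158], [0.148, -0.054, -0.987], [-0.341, -0.94, -0.0]]
ft_force: [0.6, -0.4, 0.4]
grip_width: 0.0853
```

```bash
python3 rel.py -70
python3 - <<'E'
from h import *
from rig import env,get_image
R,p=wpose(env.observe()); im=get_image("wrist"); np.savez("wrist3.npz",Rt=R,pt=p,**im)
cv2.imwrite("pics/w3.png",im["pixels"][:,:,::-1])
X=fcloud(im,R,p); L=(X-O)@M*1000
hsv=cv2.cvtColor(im["pixels"],cv2.COLOR_RGB2HSV).astype(int)
T=np.array([.93969,0,.34202])
for nm,y,m in [("orange",70,(hsv[...,0]>4)&(hsv[...,0]<18)&(hsv[...,1]>150)),("blue",-70,(hsv[...,0]>100)&(hsv[...,0]<125)&(hsv[...,1]>130))]:
    q=L-np.array([-37.5,y,51.7]); o=q@OUT; t=q@T
    m=m&(np.hypot(t,q[...,1])<30)&(o>8)
    top=np.nanpercentile(o[m],[50,80,90,95,99]); print(nm,m.sum(),top.round(1))
    hi=m&(o>top[2]-3); print(" centre t,y",[np.nanpercentile(a[hi],[1,50,99]).round(1).tolist() for a in(t,q[...,1])])
Rt=toolR(-OUT,np.array([0,-1.,0]))
plan(R,p,Rt,w(np.array([-37.5,-70,51.7])+OUT*16),5)
E
```

```text
t 10.3 TCP out 76.04 T -0.08 y 0.55 F out 0.2 T 0.7 y -0.3 grip 0.08527117811351421
orange 1182 [28.5 29.5 29.9 30.1 30.6]
 centre t,y [[-12.5, 0.6, 12.8], [-14.2, -2.7, 10.8]]
blue 1588 [35.1 35.7 36.  36.2 36.7]
 centre t,y [[-12.9, 0.2, 12.0], [-13.5, -0.5, 12.0]]
0 -0, 12, 0.1, 0, 0, 0
1 -0, 12, 0.1, 0, 0, 0
2 -0.1, 12, 0.2, 0, 0.001, 0
3 0, 12, 0.1, 0.001, -0, 0
4 -0, 12, 0.1, -0, 0, 0.001
end [0.5207 0.0723 0.0673]
```

View pics/w3.png

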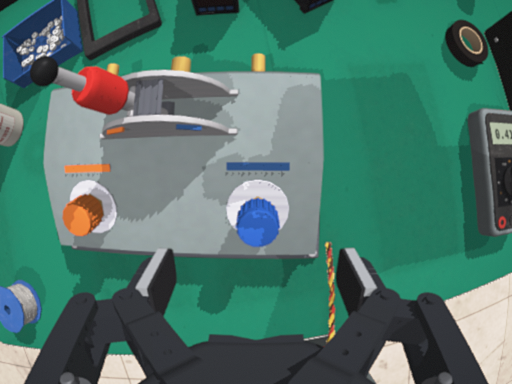

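Emit:
{"api": "move_arm", "payload": {
  "targets": [0,12,0.5,0,0,0,0,12,0.3,0,0,0,0,12,0.2,0,0,0,0,12,0.2,0,0,0,0,12,0.1,0,0,0]
}}

```text
time_s: 10.98
position: [0.5208, 0.0708, 0.0664]
tool_rot: [[-0.928, 0.337, -0.159], [0.149, -0.054, -0.987], [-0.341, -0.94, -0.0]]
ft_force: [0.5, -0.1, -0.5]
grip_width: 0.0855
```

Emit:
{"api": "move_arm", "payload": {
  "targets": [0,0,0,0,0,0,0,0,0,0,0,0,0,0,0,0,0,0,0,0,0,0,0,0,0,0,0,0,0,0],
  "hand": -1,
  "squeeze": 60
}}

```text
time_s: 11.6
position: [0.5206, 0.0716, 0.0678]
tool_rot: [[-0.928, 0.338, -0.159], [0.149, -0.053, -0.987], [-0.343, -0.939, -0.001]]
ft_force: [0.7, 5.1, 0.5]
grip_width: 0.0262
```

```bash
python3 rel.py -70
```

```text
t 11.6 TCP out 16.53 T 0.19 y -0.75 F out 0.5 T 0.0 y 5.2 grip 0.02618115794000367
```

Run:
```python
from h import *
from rig import env,get_image
im=get_image("wrist"); b=im["pixels"][190:340,170:340,::-1]
cv2.imwrite("pics/w4.png",cv2.resize(b,None,fx=4,fy=4,interpolation=cv2.INTER_CUBIC))
```

```text
(no output)
```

View pics/w4.png

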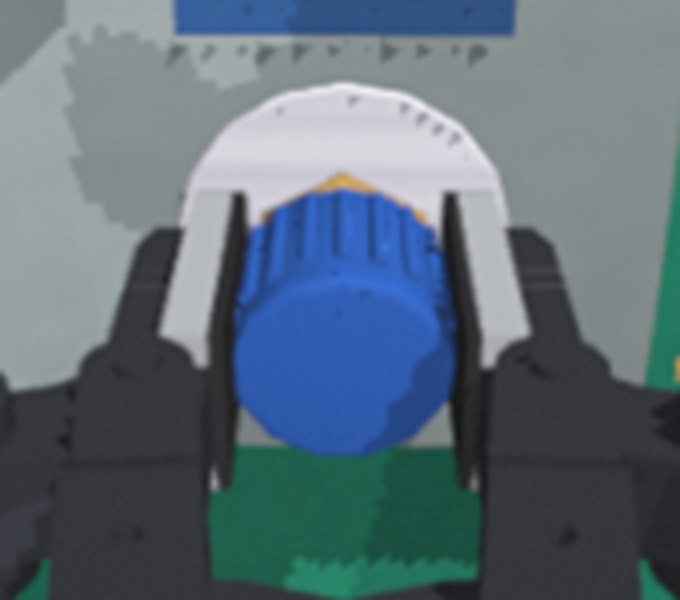

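Emit:
{"api": "move_arm", "payload": {
  "targets": [0,-2.5,0,0,0,0,0,-2.5,0,0,0,0,0,-2.5,0,0,0,0,0,0,0,0,0,0,0,0,0,0,0,0]
}}

```text
time_s: 12.28
position: [0.5181, 0.0719, 0.0747]
tool_rot: [[-0.928, 0.338, -0.159], [0.149, -0.053, -0.987], [-0.342, -0.94, -0.001]]
ft_force: [1.1, 6.0, -1.0]
grip_width: 0.0263
```

```bash
python3 rel.py -70
```

```text
t 12.275 TCP out 23.92 T 0.20 y -0.81 F out -1.0 T -0.2 y 6.1 grip 0.02625022217463922
```

Emit:
{"api": "move_arm", "payload": {
  "targets": [0,-2.5,0,0,0,0,0,-2.5,0,0,0,0,0,-2,0,0,0,0,0,-1.5,0,0,0,0,0,0,0,0,0,0]
}}

```text
time_s: 12.9
position: [0.5153, 0.0723, 0.0827]
tool_rot: [[-0.928, 0.338, -0.159], [0.149, -0.053, -0.987], [-0.342, -0.94, -0.001]]
ft_force: [2.3, 4.3, -1.6]
grip_width: 0.0265
```

```bash
python3 rel.py -70
```

```text
t 12.9 TCP out 32.36 T 0.20 y -0.84 F out -2.0 T 1.0 y 4.6 grip 0.026537008408718813
```

Now about 15.8 mm; pull on until the stop is felt.

Emit:
{"api": "move_arm", "payload": {
  "targets": [0,-1,0,0,0,0,0,-1,0,0,0,0,0,0,0,0,0,0,0,0,0,0,0,0,0,0,0,0,0,0]
}}

```text
time_s: 13.52
position: [0.5148, 0.0724, 0.0839]
tool_rot: [[-0.928, 0.338, -0.159], [0.15, -0.053, -0.987], [-0.342, -0.94, -0.001]]
ft_force: [7.9, 5.7, -11.9]
grip_width: 0.0264
```

```bash
python3 rel.py -70;  python3 - <<'E'
from h import *
from rig import env,get_image
im=get_image("wrist"); b=im["pixels"][190:340,170:340,::-1]
cv2.imwrite("pics/w5.png",cv2.resize(b,None,fx=4,fy=4,interpolation=cv2.INTER_CUBIC))
E
```

```text
t 13.525 TCP out 33.66 T 0.15 y -0.87 F out -13.6 T 2.4 y 6.9 grip 0.026352340923371784
```

View pics/w5.png

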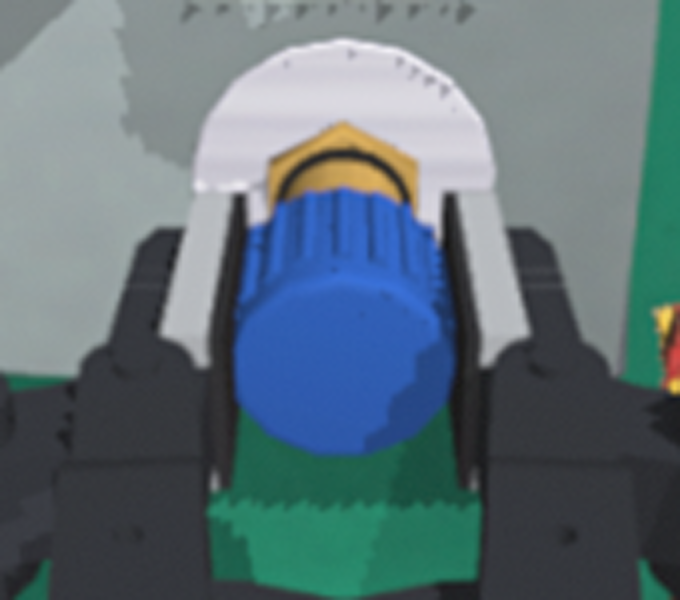

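Emit:
{"api": "move_arm", "payload": {
  "targets": [0,-1,0,0,0,0,0,-0.5,0,0,0,0,0,0,0,0,0,0,0,0,0,0,0,0,0,0,0,0,0,0]
}}

```text
time_s: 14.2
position: [0.5146, 0.0724, 0.084]
tool_rot: [[-0.928, 0.337, -0.159], [0.15, -0.053, -0.987], [-0.341, -0.94, -0.001]]
ft_force: [18.2, 5.1, -29.2]
grip_width: 0.0258
```

```bash
python3 rel.py -70
```

```text
t 14.2 TCP out 33.87 T 0.04 y -0.91 F out -33.3 T 6.1 y 8.0 grip 0.02576339427459666
```

Emit:
{"api": "move_arm", "payload": {
  "targets": [0,1.5,0,0,0,0,0,1,0,0,0,0,0,0,0,0,0,0,0,0,0,0,0,0,0,0,0,0,0,0]
}}

```text
time_s: 14.82
position: [0.5149, 0.0724, 0.0836]
tool_rot: [[-0.928, 0.338, -0.159], [0.149, -0.053, -0.987], [-0.342, -0.94, -0.001]]
ft_force: [2.7, 5.5, -2.0]
grip_width: 0.0255
```

```bash
python3 rel.py -70
```

```text
t 14.825 TCP out 33.35 T 0.16 y -0.86 F out -2.5 T 1.0 y 5.8 grip 0.025501920618989423
```

Emit:
{"api": "move_arm", "payload": {
  "targets": [0,0,0,0,0,0,0,0,0,0,0,0,0,0,0,0,0,0,0,0,0,0,0,0,0,0,0,0,0,0],
  "hand": 1
}}

```text
time_s: 15.45
position: [0.5147, 0.0718, 0.0833]
tool_rot: [[-0.928, 0.337, -0.159], [0.149, -0.054, -0.987], [-0.341, -0.94, -0.0]]
ft_force: [0.6, -0.2, -0.3]
grip_width: 0.0853
```

```bash
python3 rel.py -70
python3 - <<'E'
from h import *
from rig import env
R,p=wpose(env.observe())
Rt=toolR(-OUT,np.array([0,-1.,0]))
a=w(np.array([-37.5,-70,51.7])+OUT*114)
R1,p1=plan(R,p,Rt,a,2)
u=np.array([0,np.sin(.36),np.cos(.36)])
Rl=toolR(-u,np.array([0,-np.cos(.36),np.sin(.36)]))
R1,p1=plan(R1,p1,Rl,w(np.array([34,0,62])+u*170),8)
E
```

```text
t 15.45 TCP out 33.10 T -0.02 y -1.46 F out -0.5 T 0.5 y -0.1 grip 0.08528639520819037
0 0, -40.5, -0.7, 0, 0, 0
1 0, -40.4, -0.8, 0, 0, 0.001
end [0.4877 0.0777 0.1593]
0 -15.6, -2.6, -16.2, 0.045, -0.008, -0.043
1 -15.7, -4, -16, 0.044, -0.008, -0.043
2 -15.5, -5.3, -15.6, 0.045, -0.008, -0.044
3 -15.4, -6.7, -15.3, 0.044, -0.007, -0.043
4 -15.2, -8.1, -14.8, 0.045, -0.008, -0.043
5 -15, -9.3, -14.3, 0.044, -0.008, -0.043
6 -14.6, -10.6, -13.7, 0.045, -0.008, -0.043
7 -14.2, -11.8, -13.1, 0.044, -0.008, -0.044
end [0.6174 0.1883 0.2216]
```

Emit:
{"api": "move_arm", "payload": {
  "targets": [0,-40,-0.7,0,0,0,0,-40,-0.8,0,0,0,-15.6,-2.6,-16.2,0.045,-0.008,-0.043,-15.7,-4,-16,0.044,-0.008,-0.043,-15.5,-5.3,-15.6,0.045,-0.008,-0.044]
}}

```text
time_s: 16.08
position: [0.537, 0.1195, 0.1823]
tool_rot: [[-0.967, 0.19, -0.172], [0.14, -0.169, -0.976], [-0.215, -0.967, 0.136]]
ft_force: [0.2, -0.8, 0.1]
grip_width: 0.0852
```

Emit:
{"api": "move_arm", "payload": {
  "targets": [-15.4,-6.7,-15.3,0.044,-0.007,-0.043,-15.2,-8.1,-14.8,0.045,-0.008,-0.043,-15,-9.3,-14.3,0.044,-0.008,-0.043,-14.6,-10.6,-13.7,0.045,-0.008,-0.043,-14.2,-11.8,-13.1,0.044,-0.008,-0.044]
}}

```text
time_s: 16.7
position: [0.6181, 0.1888, 0.2207]
tool_rot: [[-0.987, -0.059, -0.148], [0.159, -0.348, -0.924], [0.003, -0.936, 0.353]]
ft_force: [-0.0, -0.2, 0.3]
grip_width: 0.0853
```

```bash
cat > lev.py <<'E'
from h import *
from rig import env,get_image
import sys
s=env.observe();R,p=wpose(s)
q=(M.T@(p-O))*1000-np.array([34,0,62]); th=np.arctan2(q[1],q[2]); L=M.T@R
print("t",s["time_s"],"x %.1f s %.1f ang %.3f"%(q[0],np.hypot(q[1],q[2]),th),"tool ang %.3f"%np.arctan2(-L[1,1],-L[2,1]),"F man",(M.T@np.array(s["ft_force"])).round(1),"tool F",(R.T@np.array(s["ft_force"])).round(1),"grip %.4f"%s["grip_width"])
E
python3 lev.py
python3 - <<'E'
from h import *
from rig import env,get_image
R,p=wpose(env.observe()); im=get_image("wrist"); np.savez("wrist6.npz",Rt=R,pt=p,**im)
b=cv2.cvtColor(im["pixels"],cv2.COLOR_RGB2BGR)
u=np.array([0,np.sin(.36),np.cos(.36)])
for k in(54,84,102,118):
    q=fproj(im,R,p,w(np.array([34,0,62])+u*k))[0]; cv2.circle(b,tuple(int(round(v)) for v in q),2,(0,255,255),1)
cv2.imwrite("pics/w6.png",b)
X=fcloud(im,R,p); L=(X-O)@M*1000
hsv=cv2.cvtColor(im["pixels"],cv2.COLOR_RGB2HSV).astype(int)
T=np.array([.93969,0,.34202])
for nm,y,m in [("orange",70,(hsv[...,0]>4)&(hsv[...,0]<18)&(hsv[...,1]>150)),("blue",-70,(hsv[...,0]>100)&(hsv[...,0]<125)&(hsv[...,1]>130))]:
    q=L-np.array([-37.5,y,51.7]); o=q@OUT; t=q@T
    m=m&(np.hypot(t,q[...,1])<30)&(o>8)
    if m.sum(): print(nm,m.sum(),np.nanpercentile(o[m],[50,80,90,95,99]).round(1))
q=L-np.array([34,0,62]);
for nm,m in [("collar",((hsv[...,0]<5)|(hsv[...,0]>174))&(hsv[...,1]>150)),("knob",(hsv[...,2]<60))]:
    sx=q@u; m=m&(sx>50)&(sx<125)&(abs(q[...,0])<25)&(abs(q[...,1]-35)<35); v=q@np.array([0,np.cos(.36),-np.sin(.36)])
    print(nm,m.sum(),[np.nanpercentile(a[m],[1,50,99]).round(1).tolist() for a in (sx,q[...,0],v)])
Rl=toolR(-u,np.array([0,-np.cos(.36),np.sin(.36)]))
plan(R,p,Rl,w(np.array([34,0,62])+u*64),5)
E
```

```text
t 16.7 x 0.6 s 169.4 ang 0.365 tool ang 0.361 F man [ 0.  -0.2  0.3] tool F [-0.  -0.2  0.3] grip 0.0853
orange 675 [26.8 29.3 29.6 29.8 30.2]
blue 567 [46.6 51.6 51.9 52.2 52.8]
collar 616 [[59.0, 82.2, 104.4], [-6.0, 6.4, 11.5], [-12.2, -1.2, 10.0]]
knob 318 [[110.1, 115.3, 118.2], [-5.5, 1.5, 6.9], [-7.4, -0.3, 6.0]]
0 0.1, 21.1, 0.2, -0, 0, 0.001
1 0.1, 21.1, 0.1, -0, 0, 0
2 0, 21, 0.2, -0.001, 0, 0.001
3 0.2, 21.1, 0.1, 0, 0.001, 0
4 0.1, 21.1, 0.2, 0, -0, 0.001
end [0.6114 0.1515 0.1224]
```

View pics/w6.png

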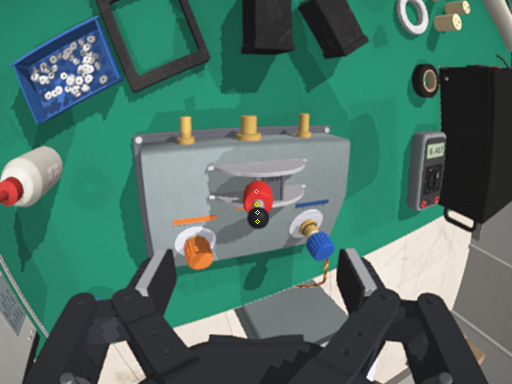

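Emit:
{"api": "move_arm", "payload": {
  "targets": [0.1,21,0.2,0,0,0,0.1,21,0.1,0,0,0,0,21,0.2,0,0,0,0.1,21,0.1,0,0,0,0.1,20.5,0.2,0,0,0]
}}

```text
time_s: 17.38
position: [0.6111, 0.1511, 0.1222]
tool_rot: [[-0.987, -0.058, -0.148], [0.159, -0.347, -0.924], [0.002, -0.936, 0.352]]
ft_force: [-0.5, -0.5, -1.1]
grip_width: 0.0858
```

```bash
python3 lev.py
```

```text
t 17.375 x -0.3 s 63.7 ang 0.355 tool ang 0.359 F man [-0.4 -0.6 -1.1] tool F [0.4 1.2 0.1] grip 0.0858
```

Emit:
{"api": "move_arm", "payload": {
  "targets": [0,0,0,0,0,0,0,0,0,0,0,0,0,0,0,0,0,0,0,0,0,0,0,0,0,0,0,0,0,0],
  "hand": -1,
  "squeeze": 50
}}

```text
time_s: 18.0
position: [0.6115, 0.1515, 0.1242]
tool_rot: [[-0.987, -0.055, -0.149], [0.159, -0.347, -0.924], [-0.0, -0.936, 0.352]]
ft_force: [-1.5, -0.0, 7.0]
grip_width: 0.023
```

```bash
python3 lev.py;  python3 - <<'E'
from h import *
from rig import env,get_image
im=get_image("wrist"); b=im["pixels"][170:340,150:360,::-1]
cv2.imwrite("pics/w7.png",cv2.resize(b,None,fx=3,fy=3,interpolation=cv2.INTER_CUBIC))
E
```

```text
t 18.0 x 0.1 s 65.7 ang 0.351 tool ang 0.359 F man [-1.4 -0.2  7. ] tool F [ 1.4 -6.5  2.7] grip 0.0230
```

View pics/w7.png

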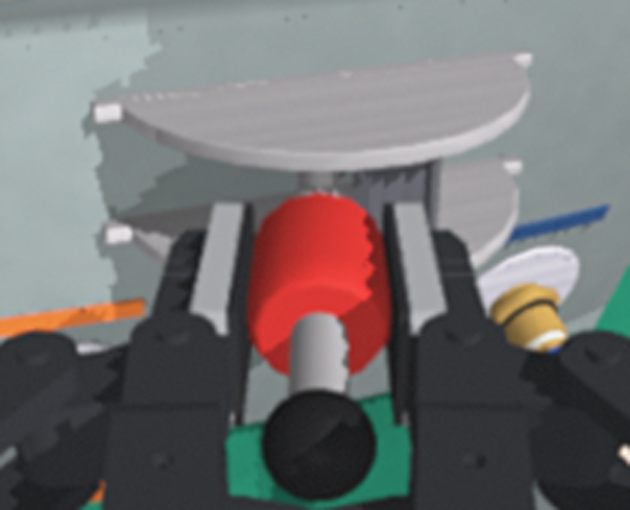

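Emit:
{"api": "move_arm", "payload": {
  "targets": [0,-4,0,0,0,0,0,-4.5,0,0,0,0,0,-4.5,0,0,0,0,0,-4,0,0,0,0,0,0,0,0,0,0]
}}

```text
time_s: 18.68
position: [0.6123, 0.1568, 0.1386]
tool_rot: [[-0.987, -0.058, -0.148], [0.159, -0.348, -0.924], [0.002, -0.936, 0.353]]
ft_force: [2.6, -4.4, -5.9]
grip_width: 0.0232
```

```bash
python3 lev.py;  python3 - <<'E'
from h import *
from rig import env,get_image
im=get_image("wrist"); b=im["pixels"][170:340,150:360,::-1]
cv2.imwrite("pics/w8.png",cv2.resize(b,None,fx=3,fy=3,interpolation=cv2.INTER_CUBIC))
E
```

```text
t 18.675 x -0.1 s 81.0 ang 0.353 tool ang 0.360 F man [ 3.3 -3.9 -5.9] tool F [-3.3  6.9  1.6] grip 0.0232
```

View pics/w8.png

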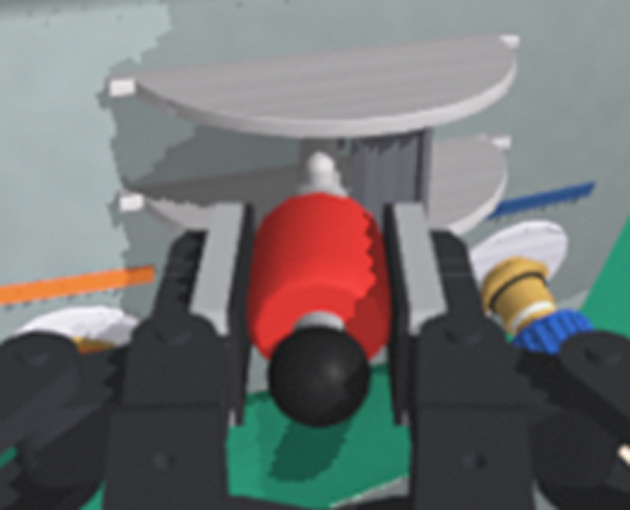

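Emit:
{"api": "move_arm", "payload": {
  "targets": [0,0.2,5.8,-0.072,0,0,0,0.2,5.8,-0.072,0,0,0,0.2,5.8,-0.072,0,0,0,0.2,5.8,-0.072,0,0,0,0.2,5.8,-0.072,0,0]
}}

```text
time_s: 19.35
position: [0.6077, 0.1288, 0.1436]
tool_rot: [[-0.987, -0.002, -0.159], [0.159, 0.002, -0.987], [0.002, -1.0, -0.002]]
ft_force: [2.4, -1.9, -8.7]
grip_width: 0.0229
```

```bash
python3 lev.py
```

```text
t 19.35 x -0.2 s 81.1 ang -0.006 tool ang -0.002 F man [ 2.7 -1.5 -8.7] tool F [-2.7  8.7  1.5] grip 0.0229
```

Upright, collar still held up. Second half.

Emit:
{"api": "move_arm", "payload": {
  "targets": [0,0.2,5.8,-0.072,0,0,0,0.2,5.8,-0.072,0,0,0,0.2,5.8,-0.072,0,0,0,0.2,5.8,-0.072,0,0,0,0.2,5.8,-0.072,0,0]
}}

```text
time_s: 19.98
position: [0.6031, 0.1007, 0.1383]
tool_rot: [[-0.987, 0.054, -0.149], [0.159, 0.35, -0.923], [0.002, -0.935, -0.354]]
ft_force: [1.5, -0.7, -8.9]
grip_width: 0.0233
```

```bash
python3 lev.py
```

```text
t 19.975 x -0.2 s 81.1 ang -0.364 tool ang -0.362 F man [ 1.6 -0.4 -8.9] tool F [-1.6  8.2  3.5] grip 0.0233
```

Emit:
{"api": "move_arm", "payload": {
  "targets": [0,4,0.3,0,0,0,0,4,0,0,0,0,0,4,0,0,0,0,0,4,0,0,0,0,0,0,0,0,0,0]
}}

```text
time_s: 20.6
position: [0.6041, 0.1061, 0.1246]
tool_rot: [[-0.987, 0.055, -0.148], [0.158, 0.346, -0.925], [0.0, -0.937, -0.35]]
ft_force: [-2.9, -7.7, -0.5]
grip_width: 0.0229
```

```bash
python3 lev.py;  python3 - <<'E'
from h import *
from rig import env,get_image
im=get_image("wrist"); b=im["pixels"][170:340,150:360,::-1]
cv2.imwrite("pics/w9.png",cv2.resize(b,None,fx=3,fy=3,interpolation=cv2.INTER_CUBIC))
E
```

```text
t 20.6 x -0.1 s 66.3 ang -0.360 tool ang -0.358 F man [-1.7 -8.1 -0.5] tool F [ 1.7 -2.4  7.7] grip 0.0229
```

View pics/w9.png

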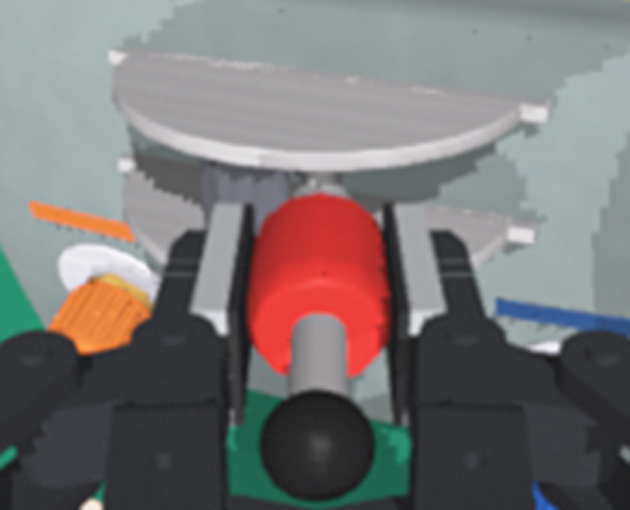

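Emit:
{"api": "move_arm", "payload": {
  "targets": [0,0,0,0,0,0,0,0,0,0,0,0,0,0,0,0,0,0,0,0,0,0,0,0,0,0,0,0,0,0],
  "hand": 1
}}

```text
time_s: 21.28
position: [0.604, 0.1065, 0.124]
tool_rot: [[-0.987, 0.055, -0.149], [0.159, 0.349, -0.924], [0.001, -0.936, -0.353]]
ft_force: [-0.1, -0.2, 0.1]
grip_width: 0.0853
```

```bash
python3 lev.py
```

```text
t 21.275 x -0.2 s 65.7 ang -0.358 tool ang -0.361 F man [-0.1 -0.2  0.1] tool F [ 0.1 -0.1  0.1] grip 0.0853
```

Emit:
{"api": "move_arm", "payload": {
  "targets": [0,-21,0,0,0,0,0,-21,0,0,0,0,0,-22,0,0,0,0,0,-22,0,0,0,0,0,-22,0,0,0,0]
}}

```text
time_s: 21.9
position: [0.598, 0.0686, 0.2257]
tool_rot: [[-0.987, 0.055, -0.149], [0.159, 0.349, -0.924], [0.001, -0.936, -0.353]]
ft_force: [-0.1, 0.2, 0.3]
grip_width: 0.0851
```

```bash
python3 lev.py
python3 - <<'E'
from h import *
from rig import env,get_image
R,p=wpose(env.observe()); im=get_image("wrist"); np.savez("wrist10.npz",Rt=R,pt=p,**im)
b=cv2.cvtColor(im["pixels"],cv2.COLOR_RGB2BGR)
u=np.array([0,-np.sin(.36),np.cos(.36)])
cv2.imwrite("pics/w10.png",cv2.resize(b[120:280,130:380],None,fx=3,fy=3,interpolation=cv2.INTER_CUBIC))
X=fcloud(im,R,p); L=(X-O)@M*1000
hsv=cv2.cvtColor(im["pixels"],cv2.COLOR_RGB2HSV).astype(int)
for nm,y,m in [("orange",70,(hsv[...,0]>4)&(hsv[...,0]<18)&(hsv[...,1]>150)),("blue",-70,(hsv[...,0]>100)&(hsv[...,0]<125)&(hsv[...,1]>130))]:
    q=L-np.array([-37.5,y,51.7]); o=q@OUT
    m=m&(np.hypot(q[...,0]-OUT[0]*o,q[...,1])<30)&(o>8)
    if m.sum(): print(nm,m.sum(),np.nanpercentile(o[m],[50,80,90,95,99]).round(1))
q=L-np.array([34,0,62])
for nm,m in [("collar",((hsv[...,0]<5)|(hsv[...,0]>174))&(hsv[...,1]>150)),("knob",(hsv[...,2]<60))]:
    sx=q@u; m=m&(sx>50)&(sx<125)&(abs(q[...,0])<25)&(abs(q[...,1]+35)<35); v=q@np.array([0,np.cos(.36),np.sin(.36)])
    print(nm,m.sum(),[np.nanpercentile(a[m],[1,50,99]).round(1).tolist() for a in (sx,q[...,0],v)])
E
```

```text
t 21.9 x -0.1 s 174.4 ang -0.360 tool ang -0.361 F man [-0.2  0.2  0.3] tool F [ 0.2 -0.3 -0.3] grip 0.0851
orange 508 [25.7 29.2 29.5 29.8 30.1]
blue 758 [48.1 51.7 52.1 52.3 52.7]
collar 594 [[59.8, 82.9, 109.7], [-6.0, 6.2, 11.5], [-10.8, -0.2, 10.9]]
knob 302 [[110.8, 115.9, 118.4], [-5.7, 1.2, 6.7], [-6.6, 0.6, 7.0]]
```

View pics/w10.png

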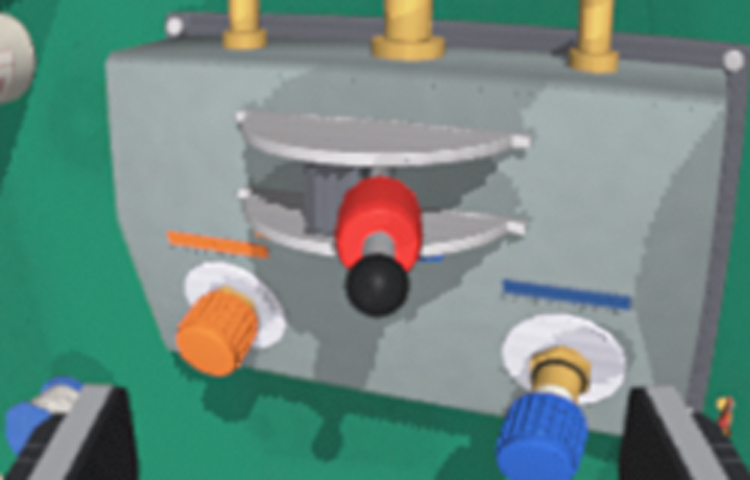

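```bash
python3 -c "
from rig import env
print(env.close_job())"
```

```text
the job is handed in; nothing more can be done
None
```

The changeover was carried out in the required order and handed in; the robot's clock read about 22 s of the 51 s allowed at my last check. The hand-in reported no verdict.

- **Orange cap:** I pressed it with the closed fingertips until it clicked home and the seal pushed back with 17.5 N, short of the 20 N named as firmly home. The cap top dropped about 17.5 mm, from 47.3 to about 29.6 mm above the port, and was still there at the end.
- **Blue cap:** I gripped it and pulled it until it hit its stop, where I felt about 33 N. The top rose about 16 mm, from 35.7 to 52 mm.
- **Lever and collar:** I lifted the collar about 15 mm and swung the lever fully across with it held up. I then lowered the collar and let go. In the last wrist view, the lever sits at full lean to the blue side. The collar is within about 1 mm of its starting height along the lever.

After I let go, the wrist force was near zero and the hand was well clear of the lever. I moved nothing near the bottle, spool or meter, but I did not measure their positions again.

One reading looked odd. The gripper showed 26 mm on the 30 mm blue cap and 23 mm on the 25 mm collar. The wrist pictures and the measured travel showed that both were properly held.

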